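# Pump up a leak test on a pneumatic cylinder

### The arm

A 6-joint arm with a two-finger parallel gripper is mounted at the origin on a cart in front of the work surface, level with it; the furniture and walls round the work are solid. World frame = base frame: x ahead of the robot, y to its left, z up, the work surface at z = 0. Lengths are in mm, angles in rad, forces in N, time in s.
With the tool pointing down it reaches from about 350 to 875 mm from the base axis. Payload 4.2 kg.
Tool frame: the origin (TCP) lies midway between the tips of the shut fingers; the grasp point (between the pads) lies 19 mm behind it (arm.grip_point_offset is the distance from the TCP to the grasp point, in mm); y points along the fingers, z is the direction in which the jaws open and shut, and the axes are right-handed (so a half turn about y gives the same grasp; the last joint's range is limited). The gripper opens to 85 mm and grips with 20 to 120 N. Pads are 22 mm wide; open, the fingers measure 114 mm over their backs; the gripper's body (76 mm by 85 mm) begins 54 mm behind the grasp point. The pads swing forward as they close: fully open they stand 13 mm farther back than shut.
Start: joints at [-1.026, 0.385, 0.008, 0, -1.194, -0.259], TCP at [176.219, -599.622, 231.312] pointing down, gripper open.
Joint ranges: [-3.14, 3.14], [-1.21, 2.06], [-1.07, 1.41], [-3.16, 2.05], [-2.99, -0.16], [-3.1, 3.1]. Speed limits (rad/s): [2.79, 2.79, 3.14, 3.14, 3.14, 3.14].

### API

Orientations are given as a unit quaternion [x, y, z, w].
In Python, from bench import arm, optics, job_done, spotter gives the robot as it stands.
- The arm moves only by the tool jog_arm, never from a script. Its arguments are lists of equal length, an entry for each row: "translation": the shift along the tool's x, y, z in units of 50 mm (1.0 is 50 mm), a list of three; "rot": the turn, a rotation vector about the tool's x, y, z in units of 8 degrees (1.0 is 8 degrees), a list of three; "gripper": the opening, from 0 (shut) to 1 (fully open). A call has 1 to 20 rows; each row is the pose to reach, as a shift and turn from the pose measured when the call began, along the tool's axes at that moment; what a row does not reach only later rows make up. A row lasts 1/10 s, in which the tool goes at most 50 mm and 8.59 degrees, less where a joint would pass 70% of its speed; a pose out of reach is approached as far as the arm can. A call with a gripper value outside its range is refused whole. The fingers move at their own pace and stop on an object; the grip force is fixed at half the most. Time passes only in rows, so rows that repeat a pose let the fingers close. It gives the time, the measured TCP pose, the force and the opening at its end, in the units of the state.
- arm.read_state(): the state, without advancing time (a new reading comes with each control period).
- optics.get_image(name): name is "scene" or "top" or "wrist"; returns a dict with "frame" (384x512x3 uint8, red, green, blue), "mtx" (3x3 intrinsics, pixels), "distortion" ([k1, k2, p1, p2, k3] as OpenCV has them; the pictures are not rectified), "xyz" and "attitude" of the camera in the world; the wrist camera has in their place "T_tool_cam" (4x4, takes a point from camera to tool coordinates, whose origin is the TCP and whose axes are the tool frame's). Camera axes: x right, y down, z forward; pixel columns grow to the right and rows downward; lengths in mm; the calibration is good to about 2 mm. A picture is of the moment at which its call begins: read the wrist's pose just before it. There is no depth.
- job_done(): hands the job in, once; it reports no verdict.
Trained networks look in the newest picture that a camera, given by its name, has taken for a name from the list of things; names that differ only in an ending like _2 or _b are one class to them, and where a whole thing is asked for, a point or a joint stands for the part that bears it (a point fixed in the world has none). Each returns a list of dicts, best first, with "score" (0 to 1); they miss things now and then, are a little off and sometimes report something else, mostly with a low value. They report only what shows in the picture. A call takes as long as a camera call. They do not tell look-alikes from the thing itself.
- spotter.look_for(camera, thing): "centre" ([x, y, z] in mm, in the coordinates of the camera as it stood for that picture, good to about 4 mm: the middle of the surface that is visible of it).
The state is a dict: "clock": time; "joints": joint angles; "joint_vel": joint speeds; "joint_efforts": joint torques, N m; "position": TCP position; "ee_rot": TCP orientation; "contact_force": force on the tool from outside, world axes, zero at the start; "wrist_torque": the same for the moment, N m; "gripper_width": finger opening in mm.
Only numpy, scipy, OpenCV 4.12 (cv2) and the standard library are available. Lean on these libraries where they do the work, as an engineer would, in place of code of your own. Each camera call takes 0.05 s, during which the arm holds its last target. There are 200 camera calls.

### The job

Leak-test the cylinder in the hand test set, working only with your fingertips: nothing is to be gripped or lifted. First push the cylinder home against the rubber seals of the port plate and swing the yellow bleed lever fully shut, so that it points to the front of the set. Then pump the black plunger with full strokes until the red indicator pin has popped fully out and its green band shows; let the plunger come all the way up, and leave the pin out, the lever shut, and the set and the other things on the bench where they stand.

Things in the scene. Friction and masses are not known exactly. Their poses are not given: they have to be found in the camera images.
- test_set: hand test set, free-standing, 6 kg: steel base plate 180 x 310 x 12 mm. Origin on the bench surface; z up, x front (operator) to back, y to the left. Plate: x -105..75, y -155..155 mm. Along its back an aluminium manifold (x 22..62, y -145..145, top z 52); on it, at x 42, from left: port plate y 69..131 (top z 76), grey indicator tower y 30, pump y -40, bleed valve y -125. Not to be shifted
- port_seals (a point): centre of the plane in which the port plate's two rubber seals end (x 20, y 100, z 41 mm in the frame of the test set), facing the front. In front of it the cylinder stands on the base plate between two low steel guides (14 mm high, 65 mm apart, from x -49 to 22); pushed along +x of the set it slides home
- cylinder_mid (a point): centre (half-way up) of the cylinder to be tested: aluminium block 60 x 60 mm, 58 mm high, about 0.4 kg, square to the set, free to slide between the guides (3 to 8 N push it). At the start its back face is 20 to 32 mm short of the seals; home, it touches them and the centre is 30 mm in front of port_seals. Push the middle of its front face, at any height
- lever_end (a point): point on the centre line of the yellow bleed lever, 60 mm from its pivot. The yellow grip is 13 mm wide and runs from 26 to 78 mm from the pivot; its underside is 86.5 mm, its top 99.5 mm over the bench. Below its outer half there is at least 30 mm of free room
- lever_pivot (a point): the upright axis of the bleed lever, at the height of the grip's centre (x 42, y -125, z 93 mm in the frame of the test set)
- bleed_lever (a joint): angle of the bleed lever, rad: 0 = vent open, pointing out to the right of the set (-y); turns clockwise seen from above; 1.571 = fully shut at its stop, pointing to the front of the set (-x). Stays where it is left; about 2 N at its end move it. Starts 0 to 0.35. While it is open, strokes do nothing and an extended pin drops back in
- knob_top (a point): top centre of the black plunger knob, 46 mm across and slightly domed, 158 mm over the bench when up. It is pressed straight down
- plunger (a joint): how far the plunger is pressed, m: 0 = up, 0.026 = bottom stop. A spring brings it up by itself within half a second. 4.5 N start it, 10 to 13 N hold it at the bottom. A stroke surely counts if it goes at least 22 mm down and starts no more than 2 mm short of the top; short ones may not. With the bleed shut each raises the pin 7 mm; four bring it fully out; more change nothing
- pin (a joint): how far the indicator pin is out, m: 0 = in, 0.028 = fully out. During a stroke it rises 2 to 3 mm past its next step, then settles back on to it (about 7, 14, 21, 28 mm; up to 1 mm lower under its own spring)
- pin_tip (a point): top of the red indicator pin (12 mm across), which rises straight out of the brass collar of the grey tower. In, its tip is 2 mm above the collar (98 mm over the bench); fully out it stands 30 mm above it and a green band shows below the 23 mm red head
- next_cylinder: bystander: finished cylinder with rod, 61 x 61 x 114 mm, standing left of the set; origin at its underside. Not to be moved
- end_cap: bystander: square end cap 56 x 56 x 18 mm lying right of the set; origin at its underside. Not to be moved
- piston: bystander: piston disc, 40 mm across, 14 mm high, lying right of the set; origin at its underside. Not to be moved
- spanner: bystander: open-end spanner 191 mm long, 36 mm wide, 6 mm thick, lying in front of the set; origin at its underside, long axis y. Not to be moved
Things that resemble listed ones, but are neither listed nor needed, are in the scene too. Leave any orange or turquoise look-alike of the part that bears cylinder_mid alone.

How it is judged:
By the outcome, as a careful person would: the job done as asked, in the order asked, and still so for the second after the job is handed in, with the robot touching nothing.
It also fails if it takes over 51 s, if anything falls off the work surface, if the arm or the gripper's body presses on something with over 40 N, if the wrist force passes 120 N, or if a joint passes its speed limit or range.

## Working session

There is one attempt and no reset: what is moved stays moved. The work goes in short steps, Python scripts to look and compute and a tool call to move; the robot and the scene stay as the last step left them, time stands still between calls to the robot, and variables do not carry over. Pictures are saved under pics/ and viewed, about 8 in all and at most 12, crops included, and the job is handed in when it is done.

Besides the shell and the picture viewer there is one more tool, called after "Emit:" by a JSON object that holds its "method" and its "body". jog_arm: Moves the arm, as the interface text tells. Its arguments: {"type":"object","properties":{"translation":{"type":"array"},"rot":{"type":"array"},"gripper":{"type":"array"}},"required":["translation","rot","gripper"]}

```bash
mkdir -p pics; ls
cat > h.py <<'E'
import numpy as np, cv2
from scipy.spatial.transform import Rotation as R
from bench import arm, optics, job_done, spotter
def cam(n):
    s=arm.read_state(); im=optics.get_image(n)
    if 'T_tool_cam' in im:
        T=np.eye(4);T[:3,:3]=R.from_quat(s['ee_rot']).as_matrix();T[:3,3]=s['position'];T=T@np.array(im['T_tool_cam'])
    else:
        T=np.eye(4);a=np.array(im['attitude'],float)
        T[:3,:3]=a if a.shape==(3,3) else R.from_quat(a).as_matrix();T[:3,3]=im['xyz']
    im['T']=T; return im
def save(im,p,box=None,k=1):
    f=im['frame'][...,::-1]
    if box: f=f[box[1]:box[3],box[0]:box[2]]
    cv2.imwrite('pics/'+p,cv2.resize(f,None,fx=k,fy=k,interpolation=cv2.INTER_CUBIC))
def w(im,c): return (im['T']@np.r_[c,1])[:3]
def px(im,P):
    T=np.linalg.inv(im['T'])
    return cv2.projectPoints(np.array(P,float).reshape(-1,3),cv2.Rodrigues(T[:3,:3])[0],T[:3,3],np.array(im['mtx'],float),np.array(im['distortion'],float))[0].reshape(-1,2)
def ray(im,uv,z):
    n=cv2.undistortPoints(np.array(uv,float).reshape(-1,1,2),np.array(im['mtx'],float),np.array(im['distortion'],float)).reshape(-1,2)
    d=np.c_[n,np.ones(len(n))]@im['T'][:3,:3].T; o=im['T'][:3,3]
    return o+d*((z-o[2])/d[:,2])[:,None]
E
python3 - <<'E'
from h import *
np.set_printoptions(precision=1,suppress=True)
print(arm.read_state())
for n in('top','scene'):
    im=cam(n); save(im,n+'0.png',k=1.5); print(n,im['attitude'],im['xyz'],im['mtx'][0][0])
    for t in('test_set','cylinder_mid','lever_end','lever_pivot','knob_top','pin_tip','port_seals','next_cylinder','end_cap','piston','spanner'):
        for d in spotter.look_for(n,t)[:3]:
            P=w(im,d['centre']);print(t,round(d['score'],2),P,px(im,P)[0])
E
```

```text
pics
{'clock': 0.0, 'joints': array([-1. ,  0.4,  0. , -0. , -1.2, -0.3]), 'joint_vel': array([ 0., -0., -0., -0.,  0.,  0.]), 'joint_efforts': array([ -0. , -39.2,  18.8,   4.2,  -0. ,   0. ]), 'position': array([ 176.1, -599.1,  230.2]), 'ee_rot': array([-0.7, -0.1,  0.1,  0.7]), 'contact_force': array([ 0.6, -0.2,  0.4]), 'wrist_torque': array([ 0.,  0., -0.]), 'gripper_width': 85.55370684722187}
top [ 0.7 -0.7  0.1 -0. ] [ 362.3   35.7 1229. ] 429.0615829678994
test_set 0.69 [542.3 -91.7  10.8] [297.2 186.6]
cylinder_mid 0.97 [424.8 335.8  60.4] [141.9 226.1]
cylinder_mid 0.91 [557.1 277.4  61.6] [165. 178.]
cylinder_mid 0.88 [518.6  26.6  70.2] [256.2 191.8]
lever_end 0.75 [ 575.6 -234.2   93.8] [353.2 170.1]
lever_pivot 0.46 [ 579.9 -237.1   98.3] [354.6 168.2]
knob_top 0.55 [ 592.8 -115.4  156.4] [312.2 158.7]
port_seals 0.62 [541.6 -90.9  13. ] [297.  186.7]
port_seals 0.36 [ 528.8 -292.8   12.6] [367.5 191.5]
next_cylinder 0.65 [522.3 144.3  73.7] [212.9 190.1]
end_cap 0.63 [ 453.1 -274.6   13. ] [362.  217.8]
piston 0.48 [ 527.3 -289.5   11.7] [366.3 192. ]
spanner 0.75 [398.7 -45.7   7. ] [281.4 236.8]
scene [-0.3  0.8 -0.5  0.2] [-14.5 785.  588.1] 400.67494668326174
test_set 0.66 [566.1 -89.7  18.7] [268.  201.9]
test_set 0.6 [500.8  48.3  50.9] [259.1 218.3]
cylinder_mid 0.76 [546.  287.9  48.4] [180.3 256.1]
cylinder_mid 0.74 [406.9 352.2  45.3] [207.2 299. ]
cylinder_mid 0.68 [501.9  50.   53.9] [258.3 217.4]
lever_pivot 0.41 [ 568.7 -230.1   90.9] [293.4 164.8]
knob_top 0.51 [ 581.3 -110.4  150.3] [269.3 157.5]
knob_top 0.29 [562.3 -88.3  20.1] [268.9 202. ]
port_seals 0.85 [564.9 -91.   20.4] [268.7 201.3]
next_cylinder 0.82 [509.3 166.1  51.6] [227.6 236.7]
end_cap 0.63 [ 446.7 -265.4    9. ] [330.6 194.7]
end_cap 0.62 [ 577.8 -114.4  151.4] [271.  157.1]
piston 0.54 [503.1  48.6  56.8] [258.3 216.1]
piston 0.48 [ 524.1 -283.5   12.2] [312.  185.1]
spanner 0.76 [393.4 -40.6   8.9] [310.5 230.9]
```

View pics/top0.png

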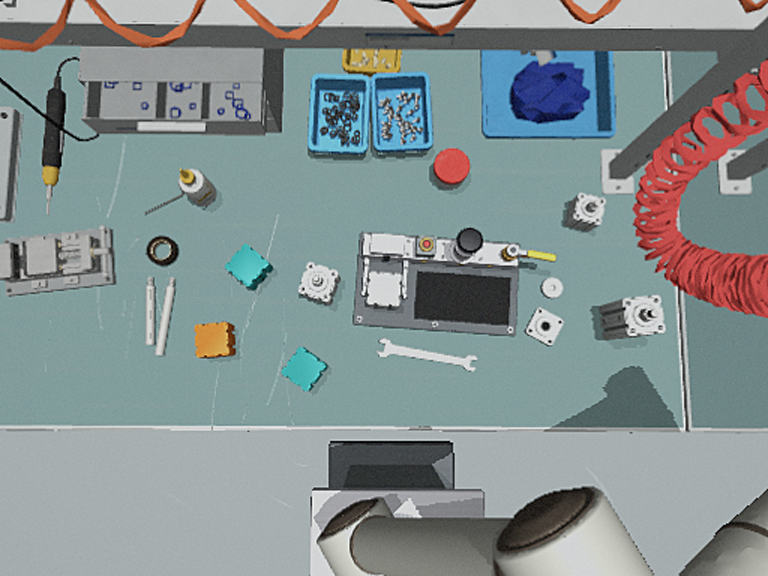

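View pics/scene0.png

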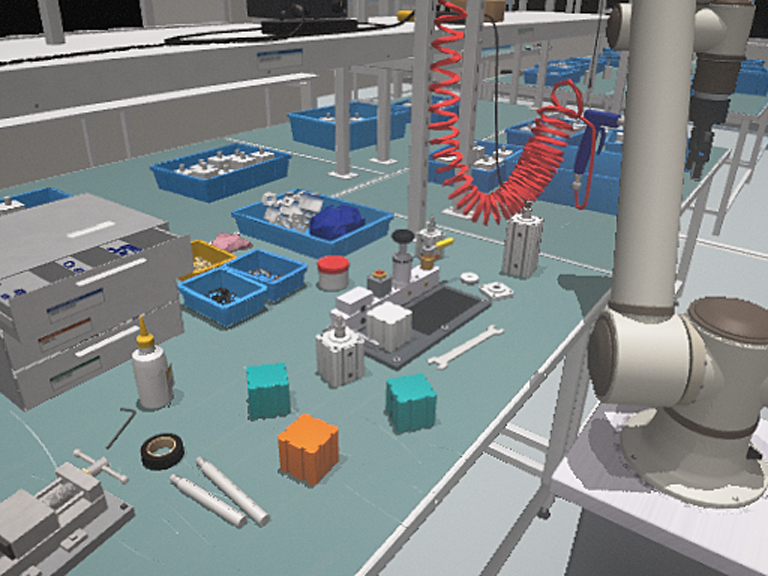

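The top view shows the test set at about px (230–350, 155–222) unscaled, with the lever pointing right at (360,171). There are four candidates for the cylinder. Aluminium at (256,192), turquoise at (165,178) and (203,246), orange at (143,226). Only the aluminium one stands on the set between the guides, so that is the one meant. I'll confirm it in an enlarged crop and fit the set pose.

```bash
cat >> h.py <<'E'
def S(p,pose):
    p=np.array(p,float).reshape(-1,3);c,s=np.cos(pose[2]),np.sin(pose[2])
    return np.c_[pose[0]+c*p[:,0]-s*p[:,1],pose[1]+s*p[:,0]+c*p[:,1],p[:,2]]
E
python3 - <<'E'
from h import *
from scipy.optimize import least_squares
np.set_printoptions(precision=3,suppress=True)
im=cam('top')
m=[[-105,155,12],[-105,-155,12],[42,-40,158],[42,30,98]]
uv=np.array([[353,324],[517,334],[469,239],[426,244]])/1.5
r=least_squares(lambda q:(px(im,S(m,q))-uv).ravel(),[540,-70,0]); print(r.x,r.fun)
q=r.x; f=cv2.resize(im['frame'][145:230,225:375],None,fx=5,fy=5,interpolation=cv2.INTER_CUBIC)[...,::-1].copy()
M=[[-105,155,12],[-105,-155,12],[75,-155,12],[75,155,12],[42,-40,158],[42,30,98],[42,-125,93],[20,100,41],[22,145,52],[22,-145,52],[62,145,52],[62,-145,52]]
for u in px(im,S(M,q)): cv2.circle(f,tuple(int(v) for v in (u-[225,145]+.5)*5),4,(0,0,255),1)
cv2.imwrite('pics/c1.png',f)
E
```

```text
[551.825 -75.128  -0.054] [-0.064  0.546 -0.318  0.214  0.404 -0.276 -0.064 -0.441]
```

View pics/c1.png

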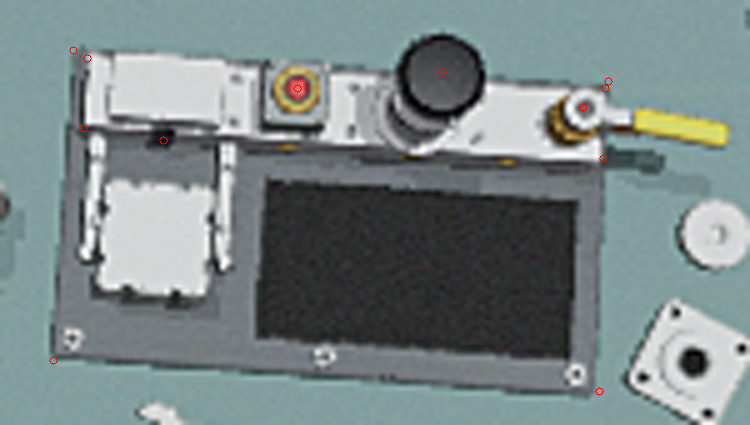

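The crop confirms the aluminium block between the guides at crop (158,237), i.e. px (256.6,192.4). The set model overlays to within about 1 px, with yaw near -0.054. Next I'll work out the cylinder position, the lever angle and the approach move.

```bash
cat >> h.py <<'E'
def go(target,yaw=None,st=None):
    """units for jog_arm to a world target; tool down; yaw= wanted world direction angle of tool x"""
    s=st or arm.read_state(); R0=R.from_quat(s['ee_rot'])
    t=R0.inv().apply(np.array(target,float)-s['position'])/50
    rv=np.zeros(3)
    if yaw is not None:
        x=np.array([np.cos(yaw),np.sin(yaw),0]);y=np.array([0,0,-1.]);M=np.c_[x,y,np.cross(x,y)]
        rv=np.degrees((R0.inv()*R.from_matrix(M)).as_rotvec())/8
    return t,rv
E
python3 - <<'E'
from h import *
np.set_printoptions(precision=3,suppress=True)
q=[551.8,-75.1,-.054]
im=cam('top')
s=arm.read_state(); print(s['position'],R.from_quat(s['ee_rot']).as_matrix())
inv=lambda P:np.c_[(P[:,:2]-q[:2])@np.array([[np.cos(q[2]),-np.sin(q[2])],[np.sin(q[2]),np.cos(q[2])]]),P[:,2]]
c=lambda a:np.array(a)/5-.5+[225,145]
print('cyl corners set',inv(ray(im,c([[112,182],[214,186],[96,290],[208,297]]),58)))
print('lever tip pts',inv(ray(im,c([[727,126],[725,145],[636,112],[634,131]]),99)))
from numpy import pi
for y in (q[2],q[2]+pi/2,q[2]-pi/2,q[2]+pi): print(y,go(S([-110,100,200],q)[0],y))
E
```

```text
[ 176.209 -599.622  231.335] [[ 0.959 -0.    -0.282]
 [ 0.282 -0.     0.959]
 [-0.    -1.    -0.   ]]
cyl corners set [[ -8.123 127.154  58.   ]
 [ -7.056  70.746  58.   ]
 [-68.542 132.305  58.   ]
 [-68.827  70.723  58.   ]]
lever tip pts [[  34.949 -201.019   99.   ]
 [  24.545 -200.17    99.   ]
 [  39.731 -152.103   99.   ]
 [  29.312 -151.313   99.   ]]
-0.054 (array([ 8.757,  0.626, 10.566]), array([ 0.   ,  2.434, -0.   ]))
1.5167963267948965 (array([ 8.757,  0.626, 10.566]), array([-0.   , -8.816, -0.   ]))
-1.6247963267948966 (array([ 8.757,  0.626, 10.566]), array([ 0.   , 13.684, -0.   ]))
3.0875926535897933 (array([ 8.757,  0.626, 10.566]), array([ -0.   , -20.066,  -0.   ]))
```

Emit:
{"method": "jog_arm", "body": {"translation": [[8.66,0.63,10.6],[8.66,0.63,10.6],[8.66,0.63,10.6],[8.66,0.63,10.6],[8.66,0.63,10.6],[8.66,0.63,10.6],[8.66,0.63,10.6],[8.66,0.63,10.6],[8.66,0.63,10.6],[8.66,0.63,10.6],[8.66,0.63,10.6],[8.66,0.63,10.6],[8.66,0.63,10.6],[8.66,0.63,10.6],[8.66,0.63,10.6],[8.66,0.63,10.6],[8.66,0.63,10.6],[8.66,0.63,10.6],[8.66,0.63,10.6],[8.66,0.63,10.6]], "rot": [[0,2.43,0],[0,2.43,0],[0,2.43,0],[0,2.43,0],[0,2.43,0],[0,2.43,0],[0,2.43,0],[0,2.43,0],[0,2.43,0],[0,2.43,0],[0,2.43,0],[0,2.43,0],[0,2.43,0],[0,2.43,0],[0,2.43,0],[0,2.43,0],[0,2.43,0],[0,2.43,0],[0,2.43,0],[0,2.43,0]], "gripper": [0,0,0,0,0,0,0,0,0,0,0,0,0,0,0,0,0,0,0,0]}}

```text
clock: 3.3
position: [442.1, 30.3, 200.0]
ee_rot: [-0.707, 0.019, -0.019, 0.707]
contact_force: [-0.4, -0.2, -0.1]
gripper_width: -0.0
```

Run:
```python
from h import *
np.set_printoptions(precision=3,suppress=True)
q=[551.8,-75.1,-.054]
s=arm.read_state(); im=cam('wrist'); print(s['position'],s['gripper_width'],im['T'])
for t in('cylinder_mid','pin_tip','knob_top','lever_end'):
    for d in spotter.look_for('wrist',t)[:2]:
        P=w(im,d['centre']);print(t,round(d['score'],2),P,px(im,P)[0])
f=cv2.resize(im['frame'],None,fx=1.5,fy=1.5)[...,::-1].copy()
M=[[-105,155,12],[-105,-155,12],[75,155,12],[42,-40,158],[42,30,98],[42,-125,93],[20,100,41],[22,145,52],[22,-145,52],[-68.5,130,58],[-68.5,70,58],[-8.5,130,58],[-8.5,70,58]]
for u in px(im,S(M,q)):
    if abs(u).max()<600: cv2.circle(f,tuple(int(v) for v in (u+.5)*1.5),4,(0,0,255),1)
cv2.imwrite('pics/w1.png',f)
for p in ([-115,100,30],[-85,100,30],[-51,100,30]): print(p,S(p,q)[0],go(S(p,q)[0],q[2]))
```

```text
[442.099  30.283 199.999] -0.0005042189239755693 [[  0.055   0.953   0.299 367.259]
 [  0.998  -0.053  -0.016  34.548]
 [  0.      0.3    -0.954 343.02 ]
 [  0.      0.      0.      1.   ]]
cylinder_mid 0.83 [369.166 165.489  55.133] [402.029  93.704]
cylinder_mid 0.71 [488.553  26.407  60.667] [257.231 224.871]
pin_tip 0.18 [ 454.572 -259.348   12.77 ] [ 12.625 193.481]
lever_end 0.89 [ 580.479 -213.121   96.519] [ 30.597 331.519]
[-115, 100, 30] [442.365  30.961  30.   ] (array([0.002, 3.397, 0.002]), array([-0.001,  0.002,  0.001]))
[-85, 100, 30] [472.321  29.342  30.   ] (array([0.602, 3.397, 0.002]), array([-0.001,  0.002,  0.001]))
[-51, 100, 30] [506.272  27.507  30.   ] (array([1.282, 3.398, 0.002]), array([-0.001,  0.002,  0.001]))
```

View pics/w1.png

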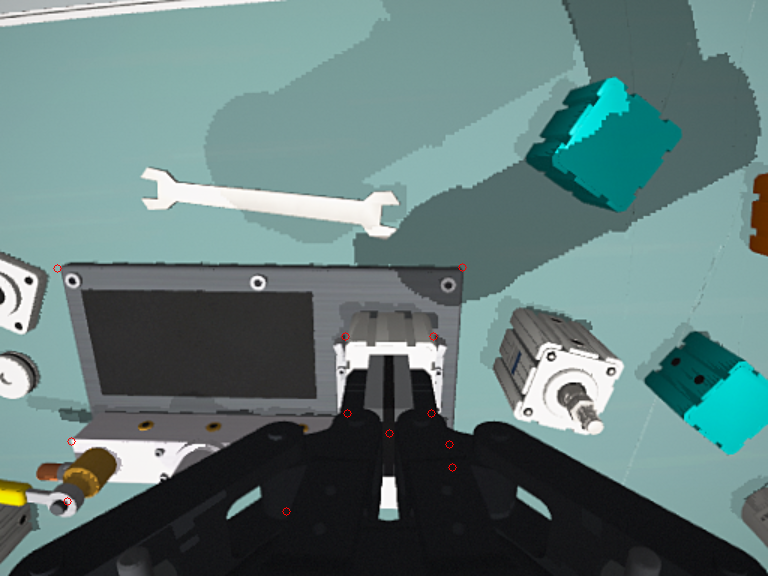

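The wrist view shows the cylinder's front face edge at about (345–438, 344), the set corners at (62,264) and (463,266), and a clear approach. Agreement with the model is within about 3 mm. Next is the descent in front of the cylinder.

Emit:
{"method": "jog_arm", "body": {"translation": [[0,1.0,0.02],[0,2.0,0.02],[0,2.8,0.02],[0,3.3,0.02],[0,3.3,0.02],[0.3,3.3,0.02],[0.5,3.3,0.02],[0.6,3.3,0.02],[0.6,3.3,0.02]], "rot": [[0,0,0],[0,0,0],[0,0,0],[0,0,0],[0,0,0],[0,0,0],[0,0,0],[0,0,0],[0,0,0]], "gripper": [0,0,0,0,0,0,0,0,0]}}

```text
clock: 4.45
position: [473.5, 30.5, 35.8]
ee_rot: [-0.706, 0.018, -0.02, 0.707]
contact_force: [0.2, 0.6, 0.4]
gripper_width: 0.1
```

Emit:
{"method": "jog_arm", "body": {"translation": [[0.06,0,0],[0.12,0,0],[0.18,0,0],[0.24,0,0],[0.3,0,0],[0.36,0,0],[0.41,0,0],[0.46,0,0],[0.5,0,0],[0.54,0,0]], "rot": [[0,0,0],[0,0,0],[0,0,0],[0,0,0],[0,0,0],[0,0,0],[0,0,0],[0,0,0],[0,0,0],[0,0,0]], "gripper": [0,0,0,0,0,0,0,0,0,0]}}

```text
clock: 5.45
position: [499.4, 28.6, 35.7]
ee_rot: [-0.707, 0.019, -0.019, 0.707]
contact_force: [-3.6, -0.8, 1.2]
gripper_width: 0.5
```

Emit:
{"method": "jog_arm", "body": {"translation": [[0.02,0,0],[0.04,0,0],[0.06,0,0],[0.08,0,0],[0.1,0,0]], "rot": [[0,0,0],[0,0,0],[0,0,0],[0,0,0],[0,0,0]], "gripper": [0,0,0,0,0]}}

```text
clock: 5.95
position: [504.4, 28.3, 35.7]
ee_rot: [-0.707, 0.019, -0.019, 0.707]
contact_force: [-4.2, 0.6, 1.6]
gripper_width: -0.1
```

Emit:
{"method": "jog_arm", "body": {"translation": [[0.02,0,0],[0.04,0,0],[0.05,0,0]], "rot": [[0,0,0],[0,0,0],[0,0,0]], "gripper": [0,0,0]}}

```text
clock: 6.25
position: [506.0, 28.1, 35.6]
ee_rot: [-0.707, 0.02, -0.019, 0.707]
contact_force: [-8.2, 2.7, 6.7]
gripper_width: 0.1
```

Emit:
{"method": "jog_arm", "body": {"translation": [[0.02,0,0],[0.04,0,0],[0.04,0,0]], "rot": [[0,0,0],[0,0,0],[0,0,0]], "gripper": [0,0,0]}}

```text
clock: 6.55
position: [505.9, 28.0, 35.4]
ee_rot: [0.707, -0.022, 0.017, -0.707]
contact_force: [-10.1, 4.1, 6.7]
gripper_width: -0.5
```

Emit:
{"method": "jog_arm", "body": {"translation": [[-0.2,0,0],[-0.6,0,0],[-1.0,0,0],[-1.0,-1.0,0],[-1.0,-2.0,0],[-1.0,-3.0,0],[-1.0,-3.3,0],[-1.0,-3.3,0]], "rot": [[0,0,0],[0,0,0],[0,0,0],[0,0,0],[0,0,0],[0,0,0],[0,0,0],[0,0,0]], "gripper": [0,0,0,0,0,0,0,0]}}

```text
clock: 7.35
position: [460.1, 31.9, 204.5]
ee_rot: [-0.706, 0.018, -0.021, 0.708]
contact_force: [0.4, -0.5, -1.1]
gripper_width: -0.1
```

Run:
```python
from h import *
np.set_printoptions(precision=1,suppress=True)
q=[551.8,-75.1,-.054]
s=arm.read_state(); im=cam('wrist'); print(s['position'],s['contact_force'])
f=cv2.resize(im['frame'],None,fx=1.5,fy=1.5)[...,::-1].copy()
M=[[-105,155,12],[-105,-155,12],[75,155,12],[42,-125,93],[22,-145,52],[-40,130,58],[-40,70,58]]
for u in px(im,S(M,q)):
    if abs(u).max()<600: cv2.circle(f,tuple(int(v) for v in (u+.5)*1.5),4,(0,0,255),1)
sc=cam('scene'); c=sc['frame'][95:270,200:400][...,::-1]; c=cv2.resize(c,(600,525))
cv2.imwrite('pics/w2.png',np.hstack([cv2.resize(f,(560,420))[180:],cv2.resize(c,(274,240))]))
cv2.imwrite('pics/s2.png',c)
top=cam('top')
for t,n in((top,'top'),(sc,'scene'),):
    for uv in ([[640,200],[690,100],[700,270],[760,290]] if n=='top' else [[440,100],[480,215],[520,190],[565,90]]):
        print(n,uv,[ray(t,np.array([uv])/1.5,z)[0] for z in (100,250,400,550)])
```

```text
[460.1  31.9 204.5] [ 0.4 -0.5 -1.1]
top [640, 200] [array([ 676.4, -434.3,  100. ]), array([ 634.7, -371.9,  250. ]), array([ 593. , -309.4,  400. ]), array([ 551.2, -247. ,  550. ])]
top [690, 100] [array([ 866.2, -535.5,  100. ]), array([ 799.2, -459.6,  250. ]), array([ 732.3, -383.7,  400. ]), array([ 665.4, -307.8,  550. ])]
top [700, 270] [array([ 548.8, -534.4,  100. ]), array([ 524.1, -458.6,  250. ]), array([ 499.3, -382.9,  400. ]), array([ 474.5, -307.1,  550. ])]
top [760, 290] [array([ 513.4, -637.8,  100. ]), array([ 493.4, -548.3,  250. ]), array([ 473.3, -458.8,  400. ]), array([ 453.2, -369.3,  550. ])]
scene [440, 100] [array([ 1474.6, -1717.7,   100. ]), array([1017. , -948.7,  250. ]), array([ 559.4, -179.6,  400. ]), array([101.9, 589.4, 550. ])]
scene [480, 215] [array([ 584.5, -436.4,  100. ]), array([400.4, -61.1, 250. ]), array([216.4, 314.2, 400. ]), array([ 32.3, 689.6, 550. ])]
scene [520, 190] [array([ 592.6, -678.2,  100. ]), array([ 406. , -228.6,  250. ]), array([219.5, 221.1, 400. ]), array([ 33. , 670.7, 550. ])]
scene [565, 90] [array([ 1148.2, -2468.5,   100. ]), array([  791. , -1468.8,   250. ]), array([ 433.7, -469. ,  400. ]), array([ 76.4, 530.7, 550. ])]
```

View pics/w2.png

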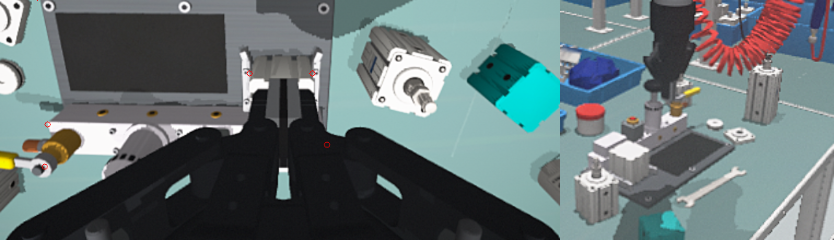

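The cylinder front edge now sits at the home line, about (248–316, 77) in this view, and the block abuts the port plate in the scene crop. The hose's nearest part is at about y -400, clear of the lever work. On to the lever.

Run:
```python
from h import *
np.set_printoptions(precision=3,suppress=True)
q=[551.8,-75.1,-.054]
for p in ([63,-190,200],[63,-190,76]): print(S(p,q)[0],*go(S(p,q)[0],q[2]))
```

```text
[ 604.453 -268.223  200.   ] [ 3.281 -0.021 -5.807] [ 0.005 -0.011 -0.047]
[ 604.453 -268.223   76.   ] [ 3.297  2.459 -5.805] [ 0.005 -0.011 -0.047]
```

Emit:
{"method": "jog_arm", "body": {"translation": [[3.28,0,-5.8],[3.28,0,-5.8],[3.28,0,-5.8],[3.28,0,-5.8],[3.28,0,-5.8],[3.28,0,-5.8],[3.28,0,-5.8],[3.28,0,-5.8],[3.28,0,-5.8],[3.28,0,-5.8]], "rot": [[0,0,-0.05],[0,0,-0.05],[0,0,-0.05],[0,0,-0.05],[0,0,-0.05],[0,0,-0.05],[0,0,-0.05],[0,0,-0.05],[0,0,-0.05],[0,0,-0.05]], "gripper": [0,0,0,0,0,0,0,0,0,0]}}

```text
clock: 8.5
position: [603.8, -267.0, 197.6]
ee_rot: [0.707, -0.02, 0.019, -0.707]
contact_force: [0.4, -0.3, 0.4]
gripper_width: 0.1
```

Run:
```python
from h import *
np.set_printoptions(precision=3,suppress=True)
q=[551.8,-75.1,-.054]
s=arm.read_state();im=cam('wrist'); print(s['position'])
for d in spotter.look_for('wrist','lever_end')[:2]: P=w(im,d['centre']);print(d['score'],P,px(im,P)[0])
f=cv2.resize(im['frame'],None,fx=1.5,fy=1.5)[...,::-1].copy()
a=.13
M=[[42,-125,93],[42-60*np.sin(a),-125-60*np.cos(a),93],[22,-145,52],[-105,-155,12],[75,-155,12]]
for u in px(im,S(M,q)):
    if abs(u).max()<600: cv2.circle(f,tuple(int(v) for v in (u+.5)*1.5),4,(0,0,255),1)
cv2.imwrite('pics/w3.png',f)
print(*go(S([63,-190,76],q)[0],q[2]))
```

```text
[ 603.849 -267.007  197.649]
0.7 [ 581.328 -238.687   98.407] [291.793 164.474]
[ 0.006  2.457 -0.03 ] [0.005 0.    0.   ]
```

View pics/w3.png

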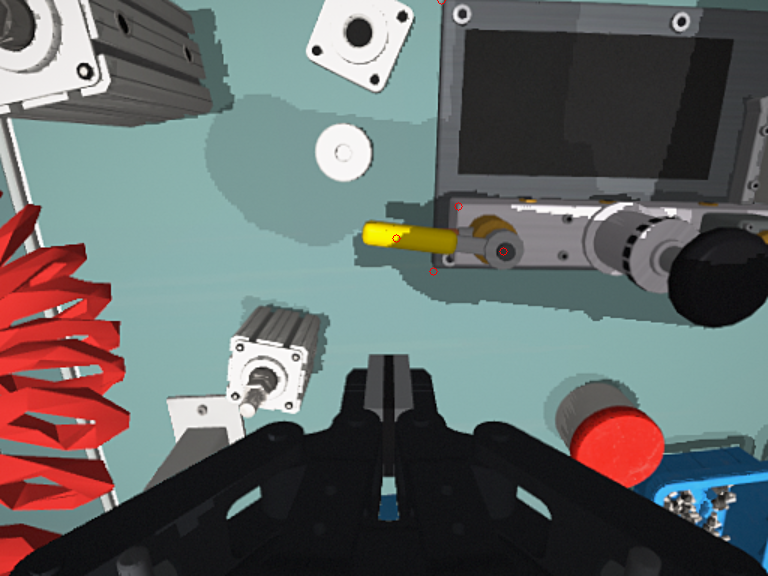

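The lever's grip spans (365–455, 236) with the pivot at (503,251), matching the model for an angle of about 0.13. The fingertips are behind it with free room. I'll work out the sweep next.

Emit:
{"method": "jog_arm", "body": {"translation": [[0,0.9,0],[0,1.8,0],[0,2.4,0],[0,2.45,0],[0,2.45,0]], "rot": [[0,0,0],[0,0,0],[0,0,0],[0,0,0],[0,0,0]], "gripper": [0,0,0,0,0]}}

```text
clock: 9.1
position: [604.5, -266.2, 76.9]
ee_rot: [0.707, -0.019, 0.019, -0.706]
contact_force: [0.4, -0.4, 0.2]
gripper_width: 0.1
```

Run:
```python
from h import *
np.set_printoptions(precision=2,suppress=True)
q=[551.8,-75.1,-.054]
s=arm.read_state();print(s['position'],s['contact_force'])
for a in np.linspace(.05,1.5,14):
    d=np.array([-np.sin(a),-np.cos(a)]);n=np.array([np.cos(a),-np.sin(a)])
    p=np.array([42,-125])+60*d+n*(6.5+11*np.cos(a)+10*np.sin(a))
    print(round(a,2),p,go(S([*p,76],q)[0],q[2],s)[0])
```

```text
[ 604.53 -266.22   76.93] [ 0.38 -0.45  0.18]
0.05 [  56.96 -185.82] [-0.12  0.02  0.04]
0.16 [  51.07 -187.27] [-0.24  0.02  0.01]
0.27 [  44.87 -188.11] [-0.36  0.02 -0.  ]
0.38 [  38.44 -188.29] [-0.49  0.02 -0.01]
0.5 [  31.85 -187.73] [-0.62  0.02  0.01]
0.61 [  25.18 -186.39] [-0.76  0.02  0.03]
0.72 [  18.54 -184.21] [-0.89  0.02  0.08]
0.83 [  12.06 -181.19] [-1.02  0.02  0.14]
0.94 [   5.84 -177.31] [-1.14  0.02  0.22]
1.05 [   0.04 -172.59] [-1.26  0.02  0.31]
1.17 [  -5.24 -167.07] [-1.36  0.02  0.42]
1.28 [  -9.85 -160.81] [-1.46  0.02  0.55]
1.39 [ -13.68 -153.9 ] [-1.53  0.02  0.68]
1.5 [ -16.63 -146.45] [-1.59  0.02  0.83]
```

Emit:
{"method": "jog_arm", "body": {"translation": [[-0.12,0,0.04],[-0.24,0,0.01],[-0.36,0,0],[-0.49,0,-0.01],[-0.62,0,0.01],[-0.76,0,0.03],[-0.89,0,0.08],[-1.02,0,0.14],[-1.14,0,0.22],[-1.26,0,0.31],[-1.36,0,0.42],[-1.46,0,0.55],[-1.53,0,0.68],[-1.56,0,0.76],[-1.58,0,0.8]], "rot": [[0,0,0],[0,0,0],[0,0,0],[0,0,0],[0,0,0],[0,0,0],[0,0,0],[0,0,0],[0,0,0],[0,0,0],[0,0,0],[0,0,0],[0,0,0],[0,0,0],[0,0,0]], "gripper": [0,0,0,0,0,0,0,0,0,0,0,0,0,0,0]}}

```text
clock: 10.6
position: [527.4, -221.6, 76.9]
ee_rot: [0.707, -0.019, 0.018, -0.706]
contact_force: [0.9, -1.8, -0.9]
gripper_width: -0.1
```

Emit:
{"method": "jog_arm", "body": {"translation": [[0,0,0.03],[0,0,0.06],[0,0,0.09],[0,0,0.12]], "rot": [[0,0,0],[0,0,0],[0,0,0],[0,0,0]], "gripper": [0,0,0,0]}}

```text
clock: 11.0
position: [527.3, -218.6, 77.0]
ee_rot: [0.709, -0.019, 0.018, -0.705]
contact_force: [-0.6, -19.9, -2.4]
gripper_width: 0.2
```

Emit:
{"method": "jog_arm", "body": {"translation": [[0,0,0.02],[0,0,0.04],[0,0,0.06],[0,0,0.06]], "rot": [[0,0,0],[0,0,0],[0,0,0],[0,0,0]], "gripper": [0,0,0,0]}}

```text
clock: 11.4
position: [527.2, -218.8, 77.0]
ee_rot: [0.71, -0.019, 0.017, -0.704]
contact_force: [0.2, -15.7, -2.4]
gripper_width: -0.2
```

The force rises to 16–20 N without motion, so the lever is at its stop. I'll back off sideways and lift.

Emit:
{"method": "jog_arm", "body": {"translation": [[0,0,-0.2],[0,0,-0.6],[0,-0.8,-0.6],[0,-1.7,-0.6],[0,-2.4,-0.6],[0,-2.4,-0.6]], "rot": [[0,0,0],[0,0,0],[0,0,0],[0,0,0],[0,0,0],[0,0,0]], "gripper": [0,0,0,0,0,0]}}

```text
clock: 12.0
position: [528.7, -248.5, 203.1]
ee_rot: [0.711, -0.015, 0.021, -0.703]
contact_force: [0.3, 0.5, 0.3]
gripper_width: 0.0
```

Run:
```python
from h import *
np.set_printoptions(precision=3,suppress=True)
q=[551.8,-75.1,-.054]
s=arm.read_state();im=cam('wrist'); print(s['position'])
f=cv2.resize(im['frame'],None,fx=1.5,fy=1.5)[...,::-1].copy()
M=[[42,-125,93],[-18,-125,93],[-36,-125,99.5],[22,-145,52],[-105,-155,12],[75,-155,12],[42,-40,158],[-40,70,58],[-40,130,58]]
for u in px(im,S(M,q)):
    if abs(u).max()<600: cv2.circle(f,tuple(int(v) for v in (u+.5)*1.5),4,(0,0,255),1)
cv2.imwrite('pics/w4.png',f)
for z in (200,162): print(*go(S([42,-40,z],q)[0],q[2]))
```

```text
[ 528.659 -248.525  203.07 ]
[ 1.154 -0.023  2.673] [0.065 0.014 0.021]
[1.152 0.736 2.679] [0.065 0.014 0.021]
```

View pics/w4.png

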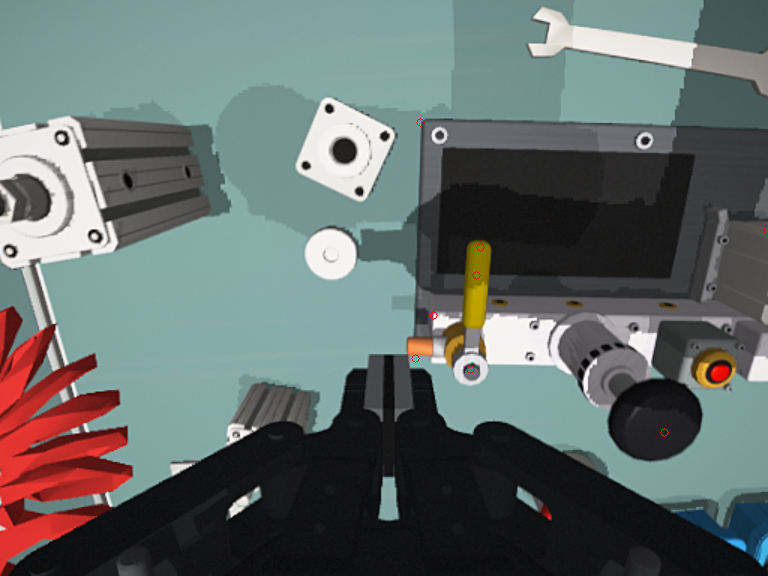

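The lever at (477,245)–(470,370) points to the front as the model predicts, and the set corner at (420,122) is unmoved. The red pin is in at (720,371). Next I move over the knob.

Emit:
{"method": "jog_arm", "body": {"translation": [[0.4,0,0.9],[0.8,0,1.8],[1.15,0,2.67],[1.15,0,2.67],[1.15,0.5,2.67],[1.15,0.6,2.67],[1.15,0.6,2.67]], "rot": [[0.06,0,0],[0.06,0,0],[0.06,0,0],[0.06,0,0],[0.06,0,0],[0.06,0,0],[0.06,0,0]], "gripper": [0,0,0,0,0,0,0]}}

```text
clock: 12.75
position: [589.8, -118.0, 166.6]
ee_rot: [0.707, -0.02, 0.018, -0.707]
contact_force: [0.0, -0.5, -0.3]
gripper_width: 0.3
```

Run:
```python
from h import *
np.set_printoptions(precision=3,suppress=True)
q=[551.8,-75.1,-.054]
s=arm.read_state();print(s['position'],s['contact_force'])
for z in (160,134): print(*go(S([42,-40,z],q)[0],q[2],s))
```

```text
[ 589.824 -117.984  166.6  ] [ 0.031 -0.522 -0.341]
[0.035 0.132 0.015] [ 0.007  0.01  -0.018]
[0.036 0.652 0.016] [ 0.007  0.01  -0.018]
```

Emit:
{"method": "jog_arm", "body": {"translation": [[0.03,0.15,0.02],[0.03,0.3,0.02],[0.03,0.42,0.02],[0.03,0.54,0.02],[0.03,0.64,0.02],[0.03,0.68,0.02],[0.03,0.68,0.02]], "rot": [[0,0,0],[0,0,0],[0,0,0],[0,0,0],[0,0,0],[0,0,0],[0,0,0]], "gripper": [0,0,0,0,0,0,0]}}

```text
clock: 13.45
position: [592.1, -117.6, 134.7]
ee_rot: [0.707, -0.018, 0.019, -0.706]
contact_force: [-1.0, 0.1, 8.8]
gripper_width: 0.3
```

Emit:
{"method": "jog_arm", "body": {"translation": [[0,0.04,0],[0,0.06,0],[0,0.06,0]], "rot": [[0,0,0],[0,0,0],[0,0,0]], "gripper": [0,0,0]}}

```text
clock: 13.75
position: [592.2, -117.6, 133.6]
ee_rot: [0.707, -0.018, 0.019, -0.706]
contact_force: [-2.2, 2.8, 8.2]
gripper_width: 0.3
```

Emit:
{"method": "jog_arm", "body": {"translation": [[0,0.05,0],[0,0.08,0],[0,0.08,0]], "rot": [[0,0,0],[0,0,0],[0,0,0]], "gripper": [0,0,0]}}

```text
clock: 14.05
position: [592.2, -117.7, 131.8]
ee_rot: [0.708, -0.017, 0.019, -0.706]
contact_force: [-3.6, 1.6, 10.1]
gripper_width: 0.3
```

Emit:
{"method": "jog_arm", "body": {"translation": [[0,-0.3,0],[0,-0.7,0],[0,-0.7,0],[0,-0.7,0],[0,-0.7,0],[0,-0.7,0],[0,-0.5,0],[0,-0.35,0],[0,-0.2,0],[0,-0.08,0],[0,0.03,0],[0,0.06,0],[0,0.06,0]], "rot": [[0,0,0],[0,0,0],[0,0,0],[0,0,0],[0,0,0],[0,0,0],[0,0,0],[0,0,0],[0,0,0],[0,0,0],[0,0,0],[0,0,0],[0,0,0]], "gripper": [0,0,0,0,0,0,0,0,0,0,0,0,0]}}

```text
clock: 15.35
position: [592.9, -117.8, 131.7]
ee_rot: [0.708, -0.016, 0.02, -0.706]
contact_force: [-4.2, 1.7, 16.2]
gripper_width: -0.2
```

Emit:
{"method": "jog_arm", "body": {"translation": [[0,-0.3,0],[0,-0.7,0],[0,-0.7,0],[0,-0.7,0],[0,-0.7,0],[0,-0.7,0],[0,-0.5,0],[0,-0.35,0],[0,-0.2,0],[0,-0.08,0],[0,0.03,0],[0,0.05,0],[0,0.05,0]], "rot": [[0,0,0],[0,0,0],[0,0,0],[0,0,0],[0,0,0],[0,0,0],[0,0,0],[0,0,0],[0,0,0],[0,0,0],[0,0,0],[0,0,0],[0,0,0]], "gripper": [0,0,0,0,0,0,0,0,0,0,0,0,0]}}

```text
clock: 16.65
position: [593.6, -117.9, 131.8]
ee_rot: [0.708, -0.015, 0.02, -0.705]
contact_force: [-4.0, 3.9, 14.6]
gripper_width: 0.3
```

Emit:
{"method": "jog_arm", "body": {"translation": [[0,-0.3,0],[0,-0.7,0],[0,-0.7,0],[0,-0.7,0],[0,-0.7,0],[0,-0.7,0],[0,-0.5,0],[0,-0.35,0],[0,-0.2,0],[0,-0.08,0],[0,0.03,0],[0,0.05,0],[0,0.05,0]], "rot": [[0,0,0],[0,0,0],[0,0,0],[0,0,0],[0,0,0],[0,0,0],[0,0,0],[0,0,0],[0,0,0],[0,0,0],[0,0,0],[0,0,0],[0,0,0]], "gripper": [0,0,0,0,0,0,0,0,0,0,0,0,0]}}

```text
clock: 17.95
position: [594.3, -118.0, 131.8]
ee_rot: [0.709, -0.014, 0.02, -0.705]
contact_force: [-4.4, 2.3, 14.0]
gripper_width: 0.1
```

Emit:
{"method": "jog_arm", "body": {"translation": [[0,-0.3,0],[0,-0.8,0],[0,-0.8,0],[0,-0.8,0],[0,-0.8,0],[0,-0.8,0]], "rot": [[0,0,0],[0,0,0],[0,0,0],[0,0,0],[0,0,0],[0,0,0]], "gripper": [0,0,0,0,0,0]}}

```text
clock: 18.55
position: [593.2, -117.7, 170.2]
ee_rot: [0.709, -0.015, 0.019, -0.705]
contact_force: [0.5, -0.4, -0.9]
gripper_width: -0.2
```

Run:
```python
from h import *
np.set_printoptions(precision=1,suppress=True)
s=arm.read_state();print(s['clock'],s['position'],s['contact_force'])
q=[551.8,-75.1,-.054]
sc=cam('scene'); f=sc['frame'][...,::-1].copy()
print(px(sc,S([[42,30,96],[42,30,126],[42,-40,158]],q)))
print([(round(d['score'],2),w(sc,d['centre'])) for d in spotter.look_for('scene','pin_tip')[:2]])
a=cv2.resize(f[120:240,200:330],None,fx=5,fy=5,interpolation=cv2.INTER_CUBIC)[:600]
cv2.imwrite('pics/s5.png',a)
```

```text
18.55 [ 593.2 -117.7  170.2] [ 0.5 -0.4 -0.9]
[[252.1 180.6]
 [252.2 171. ]
 [267.8 153.5]]
[(0.47, array([587.4, -47.8, 110.2]))]
```

View pics/s5.png

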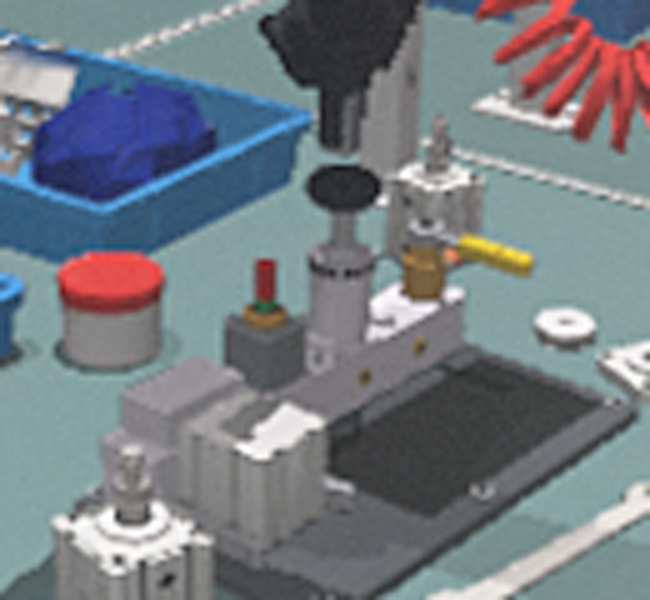

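The scene crop shows the red pin fully out at (265,260–300) with the green band at (265,308), which only shows at 28 mm. The plunger is up clear of the finger, the lever points to the front, and the cylinder touches the port plate. I'll withdraw for a final check.

Emit:
{"method": "jog_arm", "body": {"translation": [[0,-0.8,0],[0,-1.6,0],[0,-2.4,0],[0,-3,0],[-1,-3.5,0],[-2,-4,0],[-3,-4,0],[-4,-4,0],[-4,-4,0],[-4,-4,0]], "rot": [[0,0,0],[0,0,0],[0,0,0],[0,0,0],[0,0,0],[0,0,0],[0,0,0],[0,0,0],[0,0,0],[0,0,0]], "gripper": [0,0,0,0,0,0,0,0,0,0]}}

```text
clock: 19.65
position: [391.0, -107.2, 370.1]
ee_rot: [0.709, -0.013, 0.02, -0.705]
contact_force: [1.3, -0.1, -0.1]
gripper_width: -0.1
```

Run:
```python
from h import *
np.set_printoptions(precision=1,suppress=True)
s=arm.read_state();print(s['clock'],s['position'],s['contact_force'])
q=[551.8,-75.1,-.054]
top=cam('top')
for t in('next_cylinder','end_cap','piston','spanner','cylinder_mid'): print(t,[(round(d['score'],2),w(top,d['centre'])) for d in spotter.look_for('top',t)[:3]])
M=[[-105,155,12],[-105,-155,12],[42,30,126],[42,-40,158],[42,-125,93],[-18,-125,93],[-40,130,58],[-40,70,58],[20,130,58],[20,70,58],[22,145,52]]
f=cv2.resize(top['frame'][145:230,225:375],None,fx=5,fy=5,interpolation=cv2.INTER_CUBIC)[...,::-1].copy()
for u in px(top,S(M,q)): cv2.circle(f,tuple(int(v) for v in (u-[225,145]+.5)*5),4,(0,0,255),1)
cv2.imwrite('pics/t6.png',f)
```

```text
19.65 [ 391.  -107.2  370.1] [ 1.3 -0.1 -0.1]
next_cylinder [(0.62, array([ 532.2, -293.9,   12.2])), (0.58, array([525.8, 146.3,  75.7]))]
end_cap []
piston [(0.63, array([ 534.6, -291.9,   12.3]))]
spanner []
cylinder_mid [(0.82, array([552.5, 276.3,  62.3])), (0.77, array([546. ,  28.9,  68.6])), (0.59, array([426.7, 335.6,  58.2]))]
```

View pics/t6.png

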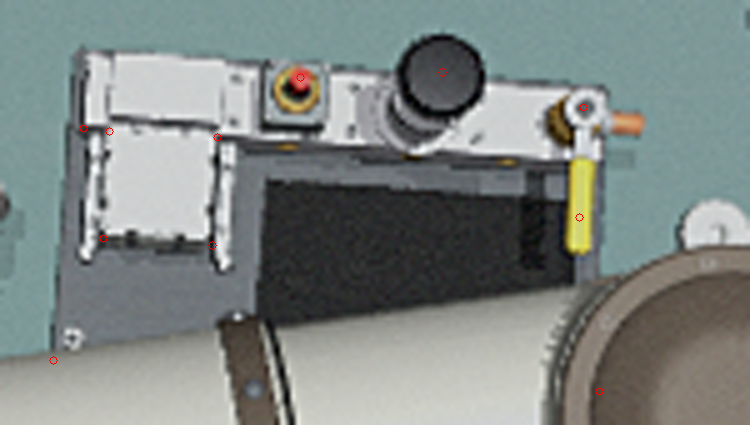

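The final top crop shows the cylinder top at (103–217, 130–243), on the predicted home corners. The lever at (579,155–250) points to the front, and the pin stands out at (300,76). The set is where it was.

```bash
python3 -c "
from h import *
job_done(); print(arm.read_state()['clock'])"
```

```text
the job is handed in; nothing more can be done
the job is handed in; nothing more can be done
```

The leak test is finished and handed in at about 19.7 s on the robot's clock. All of it was done with shut fingertips, and nothing was gripped or lifted.

1. **Cylinder:** I pushed it about 25–28 mm along the guides until it stopped against the seals at about 10 N.
2. **Lever:** I swung it to its stop, where the push rose to 16–20 N without further movement. It points to the front of the set.
3. **Plunger:** I made four full strokes, each to about 26 mm, with the finger lifted clear between strokes so the plunger could come all the way up.

**Last checks:**
- **Pin:** it is out at the predicted full height and the green band shows.
- **Plunger:** it is up, and the finger was clear of it.
- **Lever and cylinder:** both lie on the positions predicted for shut and home, within about 1 pixel (roughly 2–3 mm).
- **Set:** it matches its starting pose wherever it showed.
- **Robot:** the arm is touching nothing.

**What the last checks did not fully cover:**
- **Hidden from view:** the arm hid the end cap, the spanner and the front right of the set in the final top picture. The arm did not go near the end cap or spanner, and both showed in the picture taken after the lever was shut.
- **Piston and next cylinder:** their last readings are within 3–8 mm of the first ones. That is about the error of the detector, and I had no contact with either.
- **Detector error:** it also reported a false "next_cylinder" at the piston's position, which I ignored.

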